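# Load a strata block against the sprung stop of a sloped infeed

## Task

Pick up the wooden strata block from the worktop, lay it lengthwise on its base in the open upper part of the sloped infeed chute and let go of it there. Then push it from behind down the chute into the covered end until it meets the hidden sprung stop, and press it firmly home for a moment with about 9 N (never more than 18 N on the stop), then back away so that the block stays resting against the stop. Leave the specimens and the hand lens lying round the work undisturbed.

Things in the scene. Friction and masses are not known exactly. Their poses are not given: they have to be found in the camera images.
- strata_block: Layered brown wooden block, 95 (x) x 55 (y) x 45 (z) mm, about 0.25 kg, lying on its base on the worktop to the right. Origin: centre of its underside; z up; x along its length. Pinch it across the 55 mm. Either end may go first.
- infeed: Fixed aluminium chute on a dark steel stand with a grey covered end. Origin at worktop height, under the middle of the upper, open end of the chute floor; z up, x level and down-chute (the frame is not tilted). The floor descends along x at 12 degrees: at s along the slope from the upper end, its middle is at x = 0.978 s, z = 0.090 - 0.208 s (m). Friction keeps the block from sliding by itself.
- trough_mid (a point): Chute floor's middle line at s = 85 mm, a good place for the centre of the block's underside when laid in. Axes as the infeed's. The open trough runs from s = 0 to 190 mm, 59 mm wide between low side walls, which flare outward above 9 mm and end 16 mm above the floor, 83 mm wide outside. Its upper end is open.
- tunnel_mouth (a point): Chute floor's middle line at s = 190 mm, mouth of the covered end, which reaches to s = 305 mm. Axes as the infeed's. Inside it is 59 mm wide at the floor, 66 mm above the low walls, 54 mm high; outside 80 mm wide, its top 64 mm above the floor (square to it); the mouth's lips flare out to 87 mm.
- escapement: Mounting block of the escapement in the covered end (origin: its centre; x down the slope). It carries a sprung stop plate, 36 x 30 mm, facing up-chute, whose setting differs each time and cannot be seen or read: 25 to 53 mm inside the mouth. It yields 12 mm at 1.2 N/mm without preload, then is solid. On release it pushes the block back a few mm until friction holds it, still touching.
- horn_coral: Pale horn-shaped fossil, 42 mm across, 66 mm tall, standing on its cup beside the covered end, nearer the robot. Origin: centre of its underside. Leave alone.
- mica_book: Small brown-grey specimen, 52 x 62 x 28 mm, beside the open trough on the side away from the robot. Origin: centre of its underside. Leave alone.
- pocket_lens: Folding brass hand lens lying open, 27 x 70 x 10 mm, between robot and block. Origin: centre of its underside. Leave alone.
- slate_dark: Dark pointed slate specimen, 57 x 78 x 50 mm, beyond the block. Origin: centre of its underside. Leave alone.

How it is judged:
On the way, in this order (a step that is already met when the one before it is completed fails the run):
1. the block lies on its base lengthwise in the open trough, let go, not yet at the stop (y of strata_block in the frame of infeed between -0.006 and 0.006 m and angle between the x axis of strata_block and the y axis of infeed, either way round above 1.4 rad and angle between strata_block's own z axis and vertical below 0.35 rad and x of strata_block in the frame of infeed between 0.03 and 0.155 m and z of strata_block in the frame of infeed below 0.088 m and contact force between strata_block and the arm below 0.1 N and contact force between strata_block and the fingers below 0.1 N and contact force between strata_block and infeed above 0.5 N and contact force between strata_block and escapement below 0.05 N and linear speed of strata_block below 0.02 m/s), for 0.2 s.
2. the block is pressed against the sprung stop with 4 to 18 N for 0.3 s (y of strata_block in the frame of infeed between -0.006 and 0.006 m and angle between the x axis of strata_block and the y axis of infeed, either way round above 1.4 rad and angle between strata_block's own z axis and vertical below 0.35 rad and contact force between strata_block and escapement between 4 and 18 N), for 0.3 s.
At the end, for the whole second after the job is handed in: the block lies on its base lengthwise in the chute (within 6 mm of its middle line), at rest, released, and bears on the sprung stop plate (more than 0.05 N) (y of strata_block in the frame of infeed between -0.006 and 0.006 m and angle between the x axis of strata_block and the y axis of infeed, either way round above 1.4 rad and angle between strata_block's own z axis and vertical below 0.35 rad and contact force between strata_block and escapement above 0.05 N and z of strata_block in the frame of infeed below 0.075 m and linear speed of strata_block below 0.005 m/s and contact force between strata_block and the arm below 0.1 N and contact force between strata_block and the fingers below 0.1 N); the robot touches nothing.
It fails at once if more than 18 N on the escapement stop (contact force between strata_block and escapement above 18 N).
It fails at once if the robot pushes on the escapement itself (contact force between any of the arm, the fingers and escapement above 1 N).
It fails at once if the horn coral, mica book, lens or slate is moved by more than 10 mm (distance of any of horn_coral, mica_book, pocket_lens, slate_dark from where it was at the start of the episode above 0.01 m).
It also fails if it takes over 58 s, if anything falls off the work surface, if the arm or the gripper's body presses on something with over 40 N, if the wrist force passes 120 N, or if a joint passes its speed limit or range.

## Robot

A 7-joint arm with a two-finger parallel gripper is mounted at the origin on a cart in front of the work surface, level with it; the furniture and walls round the work are solid. World frame = base frame: x ahead of the robot, y to its left, z up, the work surface at z = 0. Lengths are in m, angles in rad, forces in N, time in s.
With the tool pointing down it reaches from about 0.4 to 0.925 m from the base axis. Payload 4.1 kg.
Tool frame: the origin (TCP) lies midway between the tips of the shut fingers; the grasp point (between the pads) lies 19 mm behind it; x points along the fingers, y is the direction in which the jaws open and shut, and the axes are right-handed (so a half turn about x gives the same grasp; the last joint's range is limited). The gripper opens to 85 mm and grips with 20 to 120 N. Pads are 22 mm wide; open, the fingers measure 114 mm over their backs; the gripper's body (76 mm by 85 mm) begins 54 mm behind the grasp point. The pads swing forward as they close: fully open they stand 13 mm farther back than shut.
Start: joints at [1.214, 0.398, 0.045, 1.537, -0.019, 1.207, -0.051], TCP at [0.166, -0.629, 0.231] pointing down, gripper open.
Joint ranges: [-2.82, 2.82], [-0.49, 2.23], [-1.37, 1.46], [0, 2.46], [-1.36, 4.5], [0.23, 2], [-2.94, 2.94]. Speed limits (rad/s): [2.57, 2.57, 3.14, 3.14, 3.14, 3.14, 3.14].

## Interface

Orientations are given as a unit quaternion [x, y, z, w].
In Python, from station import get_obs, eyes, workorder gives the robot as it stands.
- The arm moves only by the tool servo_tool, never from a script. Its arguments are lists of equal length, an entry for each row: "delta_pos": the shift along the tool's x, y, z in cm, a list of three; "angular": the turn, a rotation vector about the tool's x, y, z in rad, a list of three; "jaw": the opening in per cent of the stroke, from 0 (shut) to 100 (fully open). A call has exactly 10 rows; each row is the pose to reach, as a shift and turn from the pose commanded when the call began, along the tool's axes at that moment; what a row does not reach only later rows make up. A row lasts 1/8 s, in which the tool goes at most 62.5 mm and 10.7 degrees, less where a joint would pass 70% of its speed; a pose out of reach is approached as far as the arm can. A call with a gripper value outside its range is refused whole. The fingers move at their own pace and stop on an object; the grip force is fixed at half the most. Time passes only in rows, so rows that repeat a pose let the fingers close, or fill a call up. It gives the time, the measured TCP pose, the force and the opening at its end, in the units of the state.
- get_obs(): the state, without advancing time (a new reading comes with each control period).
- eyes.read_camera(name): name is "scene" or "top" or "wrist"; returns a dict with "image" (400x640x3 uint8, blue, green, red), "fx", "fy", "cx", "cy" (pixels), "k1" (the pictures are not rectified: a ray, as slopes to the right and down, at radius r is drawn at 1 + k1 r^2 times it, then the intrinsics apply), "position" and "rotation" of the camera in the world; the wrist camera has in their place "T_tool_cam" (4x4, takes a point from camera to tool coordinates, whose origin is the TCP and whose axes are the tool frame's). Camera axes: x right, y down, z forward; pixel columns grow to the right and rows downward; lengths in m; the calibration is good to about 2 mm. A picture is of the moment at which its call begins: read the wrist's pose just before it. There is no depth.
- workorder.finish_job(): hands the job in, once; it reports no verdict.
The state is a dict: "clock": time; "q": joint angles; "joint_vel": joint speeds; "joint_torque": joint torques, N m; "eef_pos": TCP position; "tool_rot": TCP orientation; "force": force on the tool from outside, world axes, zero at the start; "torque": the same for the moment, N m; "width": finger opening in m.
Only numpy, scipy, OpenCV 4.12 (cv2) and the standard library are available. Lean on these libraries where they do the work, as an engineer would, in place of code of your own. Each camera call takes 0.05 s, during which the arm holds its last target. There are 200 camera calls.

## Working session

There is one attempt and no reset: what is moved stays moved. The work goes in short steps, Python scripts to look and compute and a tool call to move; the robot and the scene stay as the last step left them, time stands still between calls to the robot, and variables do not carry over. Pictures are saved under pics/ and viewed, about 8 in all and at most 12, crops included, and the job is handed in when it is done.

Besides the shell and the picture viewer there is one more tool, called after ">>>" as a command line: name --argument value ..., lists and objects as JSON in quotes. servo_tool: Moves the arm, as the interface text tells. Its arguments: {"type":"object","properties":{"delta_pos":{"type":"array"},"angular":{"type":"array"},"jaw":{"type":"array"}},"required":["delta_pos","angular","jaw"]}

```bash
mkdir -p pics; ls; cat > h.py <<'E'
import numpy as np, cv2
from station import get_obs, eyes, workorder
from scipy.spatial.transform import Rotation as R
def cam(name):
    o=get_obs(); c=eyes.read_camera(name)
    if 'T_tool_cam' in c:
        T=np.eye(4); T[:3,:3]=R.from_quat(o['tool_rot']).as_matrix(); T[:3,3]=o['eef_pos']
        M=T@np.array(c['T_tool_cam'])
        c['position'],c['rotation']=M[:3,3],M[:3,:3]
    rot=np.array(c['rotation'])
    if rot.shape!=(3,3): rot=R.from_quat(rot).as_matrix()
    c['rotation']=rot; c['position']=np.array(c['position'])
    return c
def save(c,fn):
    import pickle
    cv2.imwrite(f'pics/{fn}.png',c['image']); pickle.dump(c,open(f'pics/{fn}.pkl','wb'))
def load(fn):
    import pickle; return pickle.load(open(f'pics/{fn}.pkl','rb'))
def K(c): return np.array([[c['fx'],0,c['cx']],[0,c['fy'],c['cy']],[0,0,1.]])
def proj(c,P):
    P=(np.atleast_2d(P)-c['position'])@c['rotation']
    s=P[:,:2]/P[:,2:]; r2=(s**2).sum(1,keepdims=True)
    s=s*(1+c['k1']*r2); return s*[c['fx'],c['fy']]+[c['cx'],c['cy']]
def onplane(c,uv,z):
    s=cv2.undistortPoints(np.array(uv,float).reshape(-1,1,2),K(c),np.array([c['k1'],0,0,0.]))[:,0]
    d=np.c_[s,np.ones(len(s))]@c['rotation'].T
    t=(np.array(z)-c['position'][2])/d[:,2]; return c['position']+d*t[:,None]
E
python3 - <<'E'
from h import *
o=get_obs(); print({k:np.round(v,3) for k,v in o.items()})
print(R.from_quat(o['tool_rot']).as_matrix().round(3))
for n in('scene','top','wrist'):
    c=cam(n); save(c,n+'0'); print(n,c['position'].round(3),c['rotation'].round(2).tolist(),c['fx'],c['k1'])
a=np.vstack([cv2.resize(c['image'],(480,300)) for c in (load('scene0'),load('wrist0'))]);cv2.imwrite('pics/m0.png',a)
E
```

```text
pics
{'clock': np.float64(0.0), 'q': array([ 1.214,  0.399,  0.045,  1.538, -0.019,  1.207, -0.051]), 'joint_vel': array([ 0.   ,  0.001, -0.   ,  0.001,  0.002, -0.001, -0.   ]), 'joint_torque': array([-1.0000e-03, -4.7512e+01,  1.3640e+00, -2.5422e+01,  1.1000e-02,
        1.0000e-02, -0.0000e+00]), 'eef_pos': array([ 0.166, -0.628,  0.23 ]), 'tool_rot': array([-0.701, -0.092,  0.701, -0.09 ]), 'force': array([-0.308, -1.005, -0.542]), 'torque': array([0.056, 0.005, 0.035]), 'width': np.float64(0.086)}
[[-0.001  0.255 -0.967]
 [ 0.002 -0.967 -0.255]
 [-1.    -0.002  0.   ]]
scene [-0.433  0.757  0.65 ] [[-0.57, -0.4, 0.71], [-0.82, 0.25, -0.52], [0.03, -0.88, -0.47]] 433.5304622472111 -0.07369736398146133
top [0.239 0.118 0.96 ] [[0.06, -0.97, 0.22], [-1.0, -0.06, 0.02], [-0.01, -0.22, -0.98]] 376.1958549975773 -0.028877787641815623
wrist [ 0.245 -0.607  0.373] [[0.25, -0.92, -0.31], [-0.97, -0.24, -0.08], [-0.0, 0.32, -0.95]] 321.20999277311984 -0.06057081522361371
```

View pics/top0.png

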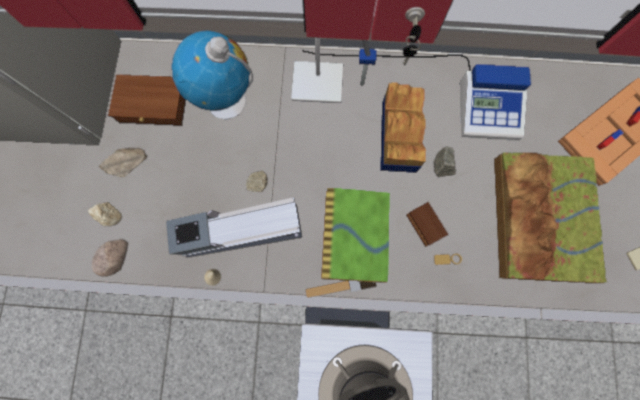

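View pics/m0.png

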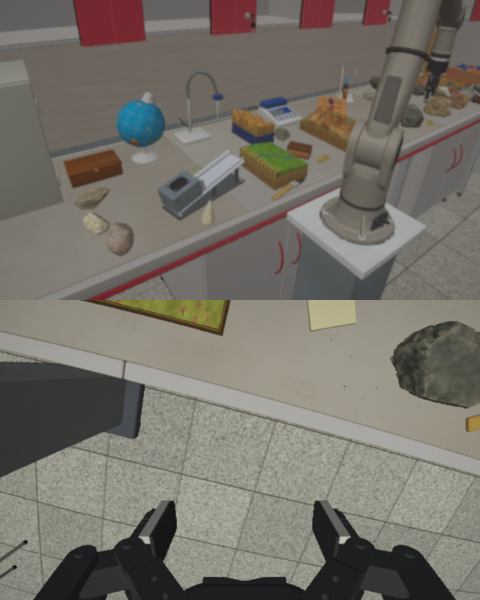

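The top view shows the block near (427,224), the lens at (447,259) and the slate at (445,160). The chute runs from its open end at (298,218) to its covered end at (185,232), with the mica at (257,180) and the coral at (212,277). I'll enlarge both areas.

```bash
python3 - <<'E'
from h import *
c=load('top0')['image']
f=lambda x0,x1,y0,y1,k: cv2.resize(c[y0:y1,x0:x1],None,fx=k,fy=k,interpolation=cv2.INTER_CUBIC)
a=f(160,310,190,265,5); b=f(395,470,195,270,5)
cv2.imwrite('pics/c1.png',np.vstack([a,b[:225].copy() if 0 else np.hstack([f(400,460,200,243,5),np.zeros((215,450,3),np.uint8)])]))
E
```

```text
(no output)
```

View pics/c1.png

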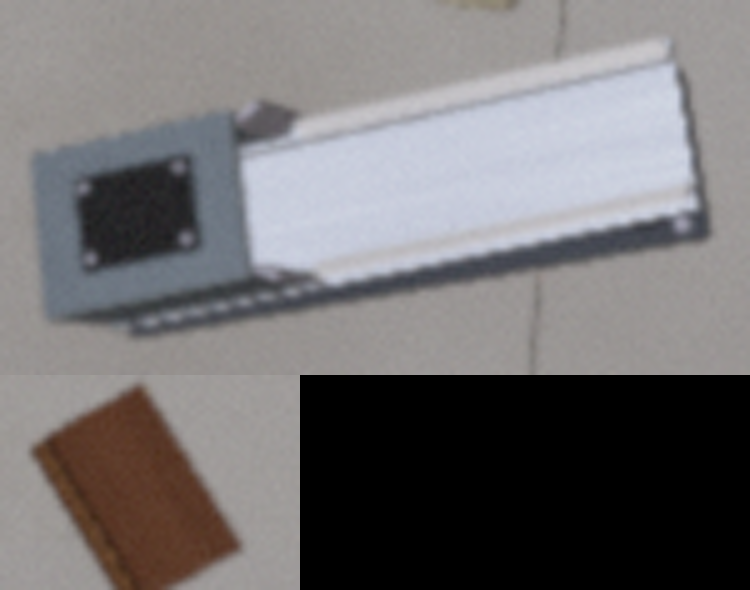

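```bash
cat > fit.py <<'E'
from h import *
from scipy.optimize import least_squares
A=np.radians(12)
def chute(p,s,y,h): # mm
    s,y,h=[np.array(v)/1000. for v in(s,y,h)]
    X=np.c_[s*np.cos(A)+h*np.sin(A)*1, y, .09-s*np.sin(A)+h*np.cos(A)]
    return X@R.from_euler('z',p[2]).as_matrix().T+[p[0],p[1],0]
def box(p,x,y,z):
    return (np.c_[x,y,z]/1000.)@R.from_euler('z',p[2]).as_matrix().T+[p[0],p[1],0]
def fit(c,f,p0,uv,*a):
    r=least_squares(lambda p:(proj(c,f(p,*a))-uv).ravel(),p0)
    print(r.x.round(4),np.degrees(r.x[2]).round(2)); print((r.fun.reshape(-1,2)).round(1).tolist()); return r.x
E
python3 - <<'E'
from fit import *
c=load('top0')
uv=np.array([(232,112),(33,155),(48,320),(251,278),(668,38),(675,66)])/5+[160,190]
fit(c,chute,[.38,.2,1.4],uv,[190,305,305,190,0,0],[-40,-40,40,40,-41.5,-29.5],[64,64,64,64,16,0])
uv=np.array([(142,8),(58,66),(242,174),(32,77)])/5+[400,200]
fit(c,box,[.35,-.2,.6],uv,[47.5,47.5,-47.5,47.5],[-27.5,27.5,-27.5,27.5],[45,45,45,0])
print(onplane(c,[(427,224),(447,259),(433,259),(460,259),(445,160),(257,180)],[.04,.01,.01,.01,.04,.02]).round(3))
E
```

```text
[0.4009 0.183  1.7966] 102.94
[[2.3, -1.1], [-2.0, 0.1], [-2.2, 0.7], [2.2, -0.1], [-0.8, -0.1], [0.4, 0.4]]
[ 0.4079 -0.1408  0.5568] 31.9
[[0.5, 0.3], [-1.4, -0.9], [1.2, 0.3], [-0.2, 0.3]]
[[ 0.408 -0.135  0.04 ]
 [ 0.327 -0.194  0.01 ]
 [ 0.325 -0.158  0.01 ]
 [ 0.329 -0.226  0.01 ]
 [ 0.577 -0.183  0.04 ]
 [ 0.502  0.3    0.02 ]]
```

```bash
cat > plan.py <<'E'
from h import *
def Rt(phi_y,tilt=0.): # tool x down, tool y at world azimuth phi_y deg; tilt: rotation about world axis of tool y (deg)
    a=np.radians(phi_y); x=np.array([0,0,-1.]); y=np.array([np.cos(a),np.sin(a),0]); z=np.cross(x,y)
    return R.from_rotvec(np.radians(tilt)*y)*R.from_matrix(np.c_[x,y,z])
def delta(pos,rot):
    o=get_obs(); r0=R.from_quat(o['tool_rot'])
    d=r0.inv().apply(np.array(pos)-o['eef_pos'])*100
    w=(r0.inv()*rot).as_rotvec()
    print('clock',o['clock'].round(2),'pos',np.round(o['eef_pos'],4),'dpos cm',d.round(2),'rot',w.round(3),'|rot|deg',np.degrees(np.linalg.norm(w)).round(1),'F',np.round(o['force'],1),'w',np.round(o['width'],4))
E
python3 - <<'E'
from plan import *
delta([.287,-.385,.28],Rt(-66)); delta([.408,-.141,.2],Rt(-58.1))
E
```

```text
Traceback (most recent call last):
  File "plan.py", line 9, in delta
    print('clock',o['clock'].round(2),'pos',np.round(o['eef_pos'],4),'dpos cm',d.round(2),'rot',w.round(3),'|rot|deg',np.degrees(np.linalg.norm(w)).round(1),'F',np.round(o['force'],1),'w',np.round(o['width'],4))
                  ^^^^^^^^^^^^^^^^
AttributeError: 'float' object has no attribute 'round'
```

```bash
sed -i "s/o\['clock'\].round(2)/round(float(o['clock']),2)/" plan.py
python3 - <<'E'
from plan import *
delta([.287,-.385,.28],Rt(-66)); delta([.408,-.141,.2],Rt(-58.1))
E
```

```text
clock 0.15 pos [ 0.1656 -0.6281  0.2305] dpos cm [ -4.92 -20.41 -17.94] rot [-0.161 -0.     0.002] |rot|deg 9.2 F [ 0.9 -0.4  0.3] w 0.0856
clock 0.15 pos [ 0.1656 -0.6281  0.2305] dpos cm [  3.11 -40.91 -35.86] rot [-0.299 -0.     0.002] |rot|deg 17.1 F [ 0.9 -0.4  0.3] w 0.0856
```

>>> servo_tool --delta_pos '[[-2,-5,-4.4],[-4,-9.5,-8.3],[-5,-14,-12.3],[-5,-18.5,-16.2],[-5,-23,-20.2],[-4,-27.5,-24.1],[-2,-32,-28],[0,-36.5,-32],[2,-40.9,-35.9],[3.1,-40.9,-35.9]]' --angular '[[-0.03,0,0],[-0.06,0,0],[-0.1,0,0],[-0.13,0,0],[-0.16,0,0],[-0.2,0,0],[-0.23,0,0],[-0.26,0,0],[-0.3,0,0],[-0.3,0,0]]' --jaw '[100,100,100,100,100,100,100,100,100,100]'

```text
clock: 1.4
eef_pos: [0.4098, -0.1369, 0.1995]
tool_rot: [0.679, 0.198, -0.679, 0.197]
force: [-0.9, -0.6, 0.9]
width: 0.0853
```

```bash
python3 - <<'E'
from plan import *
c=cam('wrist'); save(c,'w1'); delta([.408,-.141,.2],Rt(-58.1))
E
```

```text
clock 1.45 pos [ 0.4078 -0.1394  0.1983] dpos cm [-0.17  0.14  0.07] rot [0.006 0.002 0.003] |rot|deg 0.4 F [-1.2 -0.4 -0.5] w 0.0856
```

View pics/w1.png

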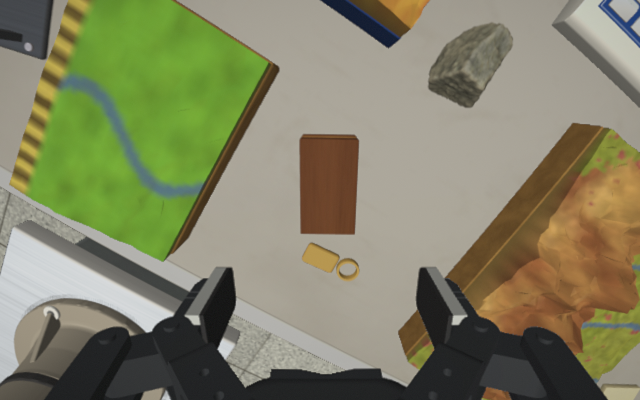

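```bash
python3 - <<'E'
from fit import *
c=load('w1'); print(c['position'])
X=([47.5,47.5,-47.5,-47.5],[-27.5,27.5,-27.5,27.5],[45]*4); B=([47.5,47.5,-47.5,-47.5],[-27.5,27.5,-27.5,27.5],[0]*4)
p=[.4079,-.1408,.5568]
print(proj(c,box(p,*X)).round(0).tolist(),proj(c,box(p,*B)).round(0).tolist())
g=c['image'].astype(int); 
import sys
hsv=cv2.cvtColor(c['image'],cv2.COLOR_BGR2HSV)
m=(hsv[...,1]>110)[120:240,285:375]; ys,xs=np.nonzero(m); print(xs.min()+285,xs.max()+285,ys.min()+120,ys.max()+120)
for r in (145,185,228): q=np.nonzero(hsv[r,285:375,1]>110)[0]+285; print(r,q.min(),q.max())
E
```

```text
[ 0.47856784 -0.09300884  0.34210204]
[[359.0, 142.0], [299.0, 141.0], [355.0, 237.0], [301.0, 236.0]] [[355.0, 136.0], [303.0, 136.0], [352.0, 221.0], [304.0, 220.0]]
300 357 135 233
145 300 357
185 301 356
228 301 354
```

```bash
python3 - <<'E'
from fit import *
from plan import delta,Rt
c=load('w1')
p=fit(c,box,[.408,-.14,.55],np.array([(358.,139.5),(300.,139.5),(355.,234),(301.,234)]),[47.5,47.5,-47.5,-47.5],[-27.5,27.5,-27.5,27.5],[45]*4)
delta([p[0],p[1],.1],Rt(np.degrees(p[2])-90)); delta([p[0],p[1],.016],Rt(np.degrees(p[2])-90))
# same for lens clearance
print(onplane(c,[(322,243),(350,258),(355,278)],[.01]*3).round(3))
E
```

```text
[ 0.4098 -0.1395  0.5612] 32.16
[[1.0, -0.3], [-1.1, -0.6], [0.4, 0.7], [-0.2, 0.4]]
clock 1.45 pos [ 0.4078 -0.1394  0.1983] dpos cm [ 9.83  0.13 -0.18] rot [0.002 0.002 0.003] |rot|deg 0.2 F [-1.2 -0.4 -0.5] w 0.0856
clock 1.45 pos [ 0.4078 -0.1394  0.1983] dpos cm [18.23  0.16 -0.2 ] rot [0.002 0.002 0.003] |rot|deg 0.2 F [-1.2 -0.4 -0.5] w 0.0856
[[ 0.344 -0.173  0.01 ]
 [ 0.345 -0.21   0.01 ]
 [ 0.327 -0.23   0.01 ]]
```

>>> servo_tool --delta_pos '[[5,0.1,-0.2],[10,0.1,-0.2],[13,0.1,-0.2],[16,0.1,-0.2],[18.2,0.1,-0.2],[18.2,0.1,-0.2],[18.2,0.1,-0.2],[18.2,0.1,-0.2],[18.2,0.1,-0.2],[18.2,0.1,-0.2]]' --angular '[[0,0,0],[0,0,0],[0,0,0],[0,0,0],[0,0,0],[0,0,0],[0,0,0],[0,0,0],[0,0,0],[0,0,0]]' --jaw '[100,100,100,100,100,100,20,20,20,20]'

```text
clock: 2.7
eef_pos: [0.4116, -0.1419, 0.0196]
tool_rot: [0.68, 0.194, -0.679, 0.195]
force: [-0.8, -0.4, 6.3]
width: 0.0538
```

```bash
python3 - <<'E'
from plan import *
delta([.4098,-.1395,.2],Rt(-57.84)); save(cam('wrist'),'w2')
E
```

```text
clock 2.7 pos [ 0.4116 -0.1419  0.0196] dpos cm [-1.804e+01 -2.600e-01  1.000e-02] rot [-0.004 -0.001 -0.002] |rot|deg 0.3 F [-0.8 -0.4  6.3] w 0.0538
```

```bash
python3 - <<'E'
from fit import *
from plan import *
p=[.4009,.183,np.radians(102.94)]
t=chute(p,[85],[0],[19.6])[0]; n=chute(p,[85],[0],[119.6])[0]; print(t,n)
delta(n+[0,0,.03],Rt(12.94,-12))
E
```

```text
[0.38136931 0.26800273 0.0914992 ] [0.37671353 0.28826591 0.18931396]
clock 2.75 pos [ 0.4116 -0.1419  0.0196] dpos cm [-20.03 -38.31 -19.81] rot [-1.235 -0.181  0.128] |rot|deg 71.9 F [-0.7  0.4  6.8] w 0.0537
```

>>> servo_tool --delta_pos '[[-3,0,0],[-8,0,0],[-13,0,0],[-18,0,0],[-20,-3,-2.5],[-20,-6,-5.5],[-20,-9,-8.5],[-20,-12,-11],[-20,-15,-12.5],[-20,-18,-13.5]]' --angular '[[0,0,0],[0,0,0],[0,0,0],[0,0,0],[-0.1,0,0],[-0.2,0,0],[-0.3,0,0],[-0.42,0,0],[-0.54,0,0],[-0.66,0,0]]' --jaw '[20,20,20,20,20,20,20,20,20,20]'

```text
clock: 4.0
eef_pos: [0.4295, 0.084, 0.2183]
tool_rot: [0.579, 0.406, -0.579, 0.406]
force: [1.2, -0.3, -2.4]
width: 0.0542
```

```bash
python3 - <<'E'
from plan import *
delta([.3767,.2883,.2193],Rt(12.94,-12))
E
```

```text
clock 4.0 pos [0.4295 0.084  0.2183] dpos cm [ -0.11 -11.94 -17.4 ] rot [-0.572 -0.203  0.06 ] |rot|deg 34.9 F [ 1.2 -0.3 -2.4] w 0.0542
```

>>> servo_tool --delta_pos '[[0,-2,-3],[0,-4,-6],[0,-6,-9],[0,-8,-12],[0,-10,-15],[-0.1,-11.9,-17.4],[-0.1,-11.9,-17.4],[-0.1,-11.9,-17.4],[-0.1,-11.9,-17.4],[-0.1,-11.9,-17.4]]' --angular '[[-0.1,-0.03,0.01],[-0.2,-0.07,0.02],[-0.3,-0.1,0.03],[-0.4,-0.13,0.04],[-0.48,-0.17,0.05],[-0.57,-0.2,0.06],[-0.57,-0.2,0.06],[-0.57,-0.2,0.06],[-0.57,-0.2,0.06],[-0.57,-0.2,0.06]]' --jaw '[20,20,20,20,20,20,20,20,20,20]'

```text
clock: 5.25
eef_pos: [0.379, 0.2862, 0.2193]
tool_rot: [0.395, 0.491, -0.486, 0.605]
force: [0.2, 0.8, -2.7]
width: 0.0541
```

```bash
python3 - <<'E'
from plan import *
delta([.3767,.2883,.2193],Rt(12.94,-12))
c=cam('wrist'); save(c,'w3'); o=get_obs(); print(np.round(o['tool_rot'],4),np.round(o['q'],2))
E
```

```text
clock 5.25 pos [0.379  0.2862 0.2193] dpos cm [-0.06 -0.18 -0.25] rot [-0.009 -0.003  0.   ] |rot|deg 0.5 F [ 0.2  0.8 -2.7] w 0.0541
[ 0.3953  0.4912 -0.4858  0.6055] [-0.04  0.26 -0.95  1.88  0.37  1.28 -0.91]
```

View pics/w3.png

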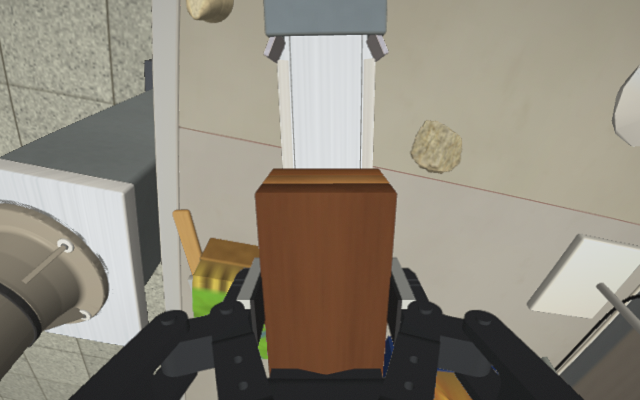

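```bash
python3 - <<'E'
from h import *
c=load('w3'); im=c['image']
g=cv2.cvtColor(im,cv2.COLOR_BGR2GRAY).astype(int)
for r in(60,90,120,150):
    q=g[r-3:r+4].mean(0); print(r,[(x,int(q[x])) for x in range(275,300)][::1]); print([(x,int(q[x])) for x in range(354,380)])
a=cv2.resize(im[0:200,245:405],None,fx=3.75,fy=3,interpolation=cv2.INTER_CUBIC); cv2.imwrite('pics/w3c.png',a)
E
```

```text
60 [(275, 93), (276, 90), (277, 114), (278, 150), (279, 177), (280, 205), (281, 212), (282, 211), (283, 211), (284, 212), (285, 214), (286, 213), (287, 212), (288, 215), (289, 193), (290, 161), (291, 191), (292, 215), (293, 216), (294, 217), (295, 218), (296, 217), (297, 216), (298, 216), (299, 217)]
[(354, 217), (355, 218), (356, 218), (357, 217), (358, 218), (359, 220), (360, 212), (361, 171), (362, 179), (363, 213), (364, 205), (365, 205), (366, 208), (367, 208), (368, 207), (369, 206), (370, 207), (371, 208), (372, 202), (373, 192), (374, 169), (375, 133), (376, 116), (377, 121), (378, 127), (379, 134)]
90 [(275, 166), (276, 165), (277, 162), (278, 189), (279, 209), (280, 206), (281, 210), (282, 212), (283, 211), (284, 209), (285, 210), (286, 211), (287, 210), (288, 207), (289, 212), (290, 206), (291, 164), (292, 193), (293, 217), (294, 217), (295, 218), (296, 218), (297, 217), (298, 215), (299, 216)]
[(354, 218), (355, 219), (356, 219), (357, 217), (358, 220), (359, 222), (360, 208), (361, 159), (362, 199), (363, 208), (364, 200), (365, 202), (366, 204), (367, 203), (368, 201), 
[... 667 characters left out ...]
373, 204), (374, 158), (375, 170), (376, 172), (377, 172), (378, 172), (379, 172)]
150 [(275, 167), (276, 166), (277, 165), (278, 163), (279, 162), (280, 160), (281, 159), (282, 200), (283, 208), (284, 212), (285, 213), (286, 211), (287, 209), (288, 210), (289, 211), (290, 210), (291, 209), (292, 217), (293, 193), (294, 163), (295, 217), (296, 222), (297, 220), (298, 218), (299, 216)]
[(354, 219), (355, 218), (356, 216), (357, 218), (358, 223), (359, 221), (360, 139), (361, 216), (362, 212), (363, 201), (364, 203), (365, 205), (366, 202), (367, 201), (368, 204), (369, 208), (370, 212), (371, 215), (372, 210), (373, 156), (374, 170), (375, 172), (376, 172), (377, 172), (378, 172), (379, 172)]
```

View pics/w3c.png

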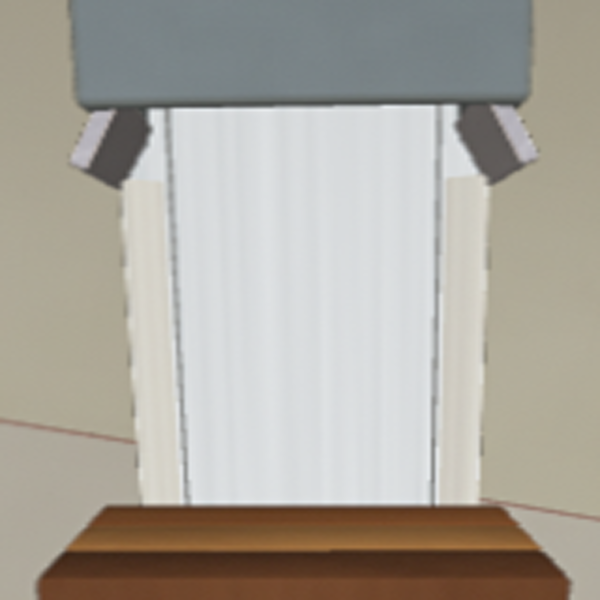

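```bash
cat >> fit.py <<'E'
def fitlines(c,lines,pts,uvp,P0=[.4009,.183,1.7966]):
    # lines: list of (v,u,y,h)
    L=np.array(lines,float); n=len(L)
    def f(q):
        a=proj(c,chute(q[:3],q[3:]*100,L[:,2],L[:,3]))-L[:,[1,0]]
        b=proj(c,chute(q[:3],*pts))-uvp if pts else np.zeros((0,2))
        return np.r_[a.ravel(),b.ravel()]
    r=least_squares(f,np.r_[P0,np.full(n,1.2)])
    print(r.x[:3].round(4),np.degrees(r.x[2]).round(2),r.x[3:].round(2)); print(r.fun.reshape(-1,2).round(1).tolist()); return r.x[:3]
E
python3 - <<'E'
from fit import *
from plan import *
c=load('w3'); print(c['position'].round(3))
lines=[(60,290.1,29.5,0),(60,361.4,-29.5,0),(150,293.7,29.5,0),(150,360.2,-29.5,0),(90,277.8,41.5,16),(90,374.7,-41.5,16),(150,281.7,41.5,16),(150,372.6,-41.5,16)]
p=fitlines(c,lines,([190,190],[40,-40],[64,64]),np.array([(265,34.5),(386,34.5)]))
# block: tool-frame box fit, underside at TCP+~19.6mm along tool x
o=get_obs(); rot=R.from_quat(o['tool_rot']); pos=np.array(o['eef_pos'])
def blk(q,x,y,z): # q: offset along tool z', y, h ; block x=-tool z, y = tool y , z=-tool x
    b=R.from_euler('x',0).apply(np.c_[x,y,z]/1000.); b=R.from_euler('z',q[3]).apply(b)
    T=np.c_[-b[:,2]+q[2], b[:,1]+q[1], -b[:,0]+q[0]]
    return rot.apply(T)+pos
uv=np.array([(258,193),(396.5,193),(272.5,168.5),(383,168.5)])
r=least_squares(lambda q:(proj(c,blk(q,[47.5]*4,[-27.5,27.5]*2,[45,45,0,0]))-uv).ravel(),[0,0,.02,0]); print(r.x.round(4),r.fun.round(1))
q=r.x
T=np.array([q[2],q[1],q[0]]); C=chute(p,[85],[0],[0])[0]
yaw=np.degrees(p[2])-90-np.degrees(q[3])*0
rt=Rt(np.degrees(p[2])-90,-12)
for h in(.015,.0):
    n=chute(p,[85],[0],[h*1000])[0]; delta(n-rt.apply(T),rt)
E
```

```text
[0.355 0.393 0.342]
[0.4019 0.1918 1.7982] 103.03 [1.82 1.81 1.07 1.06 1.58 1.57 1.09 1.08]
[[0.4, -0.0], [-0.2, -0.0], [0.3, -0.0], [-0.7, -0.0], [-2.9, 0.2], [2.9, 0.1], [-3.7, 0.2], [3.0, 0.1], [-1.7, 1.0], [2.4, -0.5]]
[0.0005 0.0003 0.0222 0.0012] [-1.  -0.1  1.9 -0.1  1.9  0.1 -3.2  0.1]
clock 5.3 pos [0.379  0.2864 0.2193] dpos cm [10.96  0.06 -1.68] rot [-0.01  -0.003  0.001] |rot|deg 0.6 F [-0.4 -0.1 -4.1] w 0.054
clock 5.3 pos [0.379  0.2864 0.2193] dpos cm [12.46  0.06 -1.67] rot [-0.01  -0.003  0.001] |rot|deg 0.6 F [-0.4 -0.1 -4.1] w 0.054
```

>>> servo_tool --delta_pos '[[2,0,-0.8],[4,0,-1.7],[6,0.06,-1.7],[8,0.06,-1.7],[9.5,0.06,-1.7],[10.5,0.06,-1.7],[11,0.06,-1.7],[11.5,0.06,-1.7],[12,0.06,-1.7],[12,0.06,-1.7]]' --angular '[[-0.01,0,0],[-0.01,0,0],[-0.01,0,0],[-0.01,0,0],[-0.01,0,0],[-0.01,0,0],[-0.01,0,0],[-0.01,0,0],[-0.01,0,0],[-0.01,0,0]]' --jaw '[20,20,20,20,20,20,20,20,20,20]'

```text
clock: 6.55
eef_pos: [0.3809, 0.2796, 0.0982]
tool_rot: [0.392, 0.494, -0.483, 0.608]
force: [-0.2, 0.2, -2.6]
width: 0.0541
```

```bash
python3 - <<'E'
from plan import *
p=[.4019,.1918,1.7982]
o=get_obs(); rot=R.from_quat(o['tool_rot']); B=np.array(o['eef_pos'])+rot.apply([.0215,.0003,.0005])
d=R.from_euler('z',-p[2]).apply(B-[p[0],p[1],0]); print('base in infeed',d.round(4),'floor z',(.09-.2126*d[0]).round(4),o['force'].round(1) if hasattr(o['force'],'round') else o['force'])
c=cam('wrist'); save(c,'w4'); s=cam('scene'); save(s,'s4')
a=np.vstack([c['image'][0:250],cv2.resize(s['image'][190:290,200:360],(640,340+60-0),interpolation=cv2.INTER_CUBIC)[:340]]); cv2.imwrite('pics/m4.png',a)
E
```

```text
base in infeed [0.0853 0.0004 0.0772] floor z 0.0719 [-0.2  0.2 -2.6]
```

View pics/m4.png

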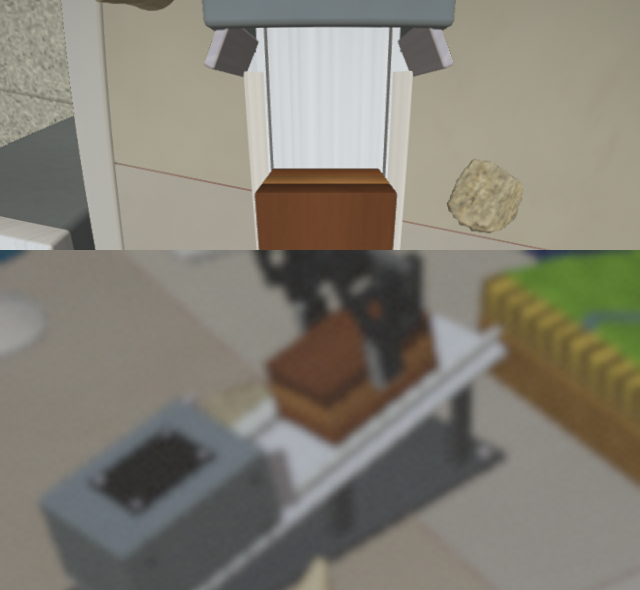

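>>> servo_tool --delta_pos '[[0.1,0,0],[0.2,0,0],[0.3,0,0],[0.4,0,0],[0.5,0,0],[0.6,0,0],[0.6,0,0],[0.6,0,0],[0.6,0,0],[0.6,0,0]]' --angular '[[0,0,0],[0,0,0],[0,0,0],[0,0,0],[0,0,0],[0,0,0],[0,0,0],[0,0,0],[0,0,0],[0,0,0]]' --jaw '[20,20,20,20,20,20,20,20,20,20]'

```text
clock: 7.9
eef_pos: [0.3812, 0.2785, 0.0925]
tool_rot: [0.392, 0.494, -0.483, 0.608]
force: [0.2, -0.1, -2.4]
width: 0.0536
```

>>> servo_tool --delta_pos '[[0.05,0,0],[0.1,0,0],[0.15,0,0],[0.2,0,0],[0.25,0,0],[0.3,0,0],[0.3,0,0],[0.3,0,0],[0.3,0,0],[0.3,0,0]]' --angular '[[0,0,0],[0,0,0],[0,0,0],[0,0,0],[0,0,0],[0,0,0],[0,0,0],[0,0,0],[0,0,0],[0,0,0]]' --jaw '[20,20,20,20,20,20,20,20,20,20]'

```text
clock: 9.15
eef_pos: [0.3814, 0.278, 0.0897]
tool_rot: [0.392, 0.494, -0.483, 0.608]
force: [-1.9, -0.3, 3.0]
width: 0.054
```

>>> servo_tool --delta_pos '[[0,0,0],[0,0,0],[0,0,0],[0,0,0],[-1,0,0],[-3,0,0],[-6,0,0],[-8,0,0],[-10,0,0],[-10,0,0]]' --angular '[[0,0,0],[0,0,0],[0,0,0],[0,0,0],[0,0,0],[0,0,0],[0,0,0],[0,0,0],[0,0,0],[0,0,0]]' --jaw '[90,90,90,90,90,90,90,90,90,90]'

```text
clock: 10.4
eef_pos: [0.3774, 0.299, 0.189]
tool_rot: [0.393, 0.494, -0.482, 0.608]
force: [0.3, -0.0, -0.2]
width: 0.0767
```

```bash
python3 - <<'E'
from fit import *
from plan import *
p=[.4019,.1918,1.7982]
c=cam('wrist'); save(c,'w5')
print(proj(c,chute(p,[37.5,37.5,132.5,132.5],[-27.5,27.5]*2,[45]*4)).round(0).tolist())
cv2.imwrite('pics/w5v.png',c['image'])
delta([0,0,0],Rt(13,-12))
E
```

```text
[[361.0, 278.0], [290.0, 278.0], [366.0, 155.0], [285.0, 155.0]]
clock 10.45 pos [0.377  0.298  0.1878] dpos cm [ 22.57 -43.48  16.2 ] rot [ 0.002 -0.004 -0.   ] |rot|deg 0.2 F [-0.4 -0.5 -0.4] w 0.0771
```

View pics/w5v.png

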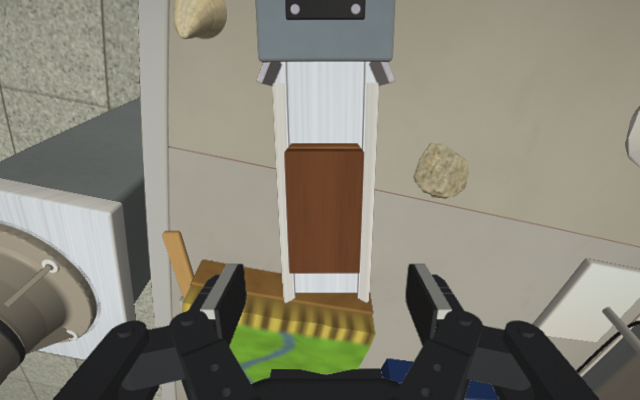

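The block lies square and flat in the trough: its rear top edge is at v≈273, its front edge at v≈150, and the trough's upper end is at v≈300. Next I'll work out the push pose.

```bash
python3 - <<'E'
from fit import *
from plan import *
c=load('w5'); g=cv2.cvtColor(c['image'],cv2.COLOR_BGR2GRAY)
p=np.array([.4019,.1918,1.7982])
S=np.arange(-20,220,.1)
def s_of(v,h): return S[np.argmin(abs(proj(c,chute(p,S,S*0,S*0+h))[:,1]-v))].round(1)
print('chute end s',s_of(300,16),'roof',s_of(61,64),'blk rear',s_of(273.5,45),'front',s_of(150.5,45), 'front bottom',s_of(144.5,0))
def y_of(u,v,h): s=s_of(v,h); Y=np.arange(-50,50,.1); return Y[np.argmin(abs(proj(c,chute(p,Y*0+s,Y,Y*0+h))[:,0]-u))].round(1)
print([y_of(u,v,h) for u,v,h in[(289,273,45),(362,273,45),(285.5,151,45),(364.5,151,45),(286.5,70,0),(364.5,70,0)]])
rt=Rt(13.03,-12)
for s,h in((-5,110),(-5,20),(20,20)): delta(chute(p,[s],[0],[h])[0],rt)
E
```

```text
chute end s -2.7 roof 190.2 blk rear 41.5 front 135.8 front bottom 133.9
[np.float64(28.1), np.float64(-28.1), np.float64(27.2), np.float64(-26.4), np.float64(29.8), np.float64(-29.8)]
clock 10.45 pos [0.377  0.298  0.1878] dpos cm [0.8  0.02 9.14] rot [ 0.001 -0.004 -0.   ] |rot|deg 0.2 F [-0.4 -0.5 -0.4] w 0.0771
clock 10.45 pos [0.377  0.298  0.1878] dpos cm [9.8  0.01 9.17] rot [ 0.001 -0.004 -0.   ] |rot|deg 0.2 F [-0.4 -0.5 -0.4] w 0.0771
clock 10.45 pos [0.377  0.298  0.1878] dpos cm [9.81 0.02 6.67] rot [ 0.001 -0.004 -0.   ] |rot|deg 0.2 F [-0.4 -0.5 -0.4] w 0.0771
```

>>> servo_tool --delta_pos '[[0,0,2],[0,0,4],[0,0,6],[0,0,7.6],[0,0,7.6],[2,0,7.6],[4,0,7.6],[6,0,7.6],[8,0,7.6],[9,0,7.6]]' --angular '[[0,0,0],[0,0,0],[0,0,0],[0,0,0],[0,0,0],[0,0,0],[0,0,0],[0,0,0],[0,0,0],[0,0,0]]' --jaw '[0,0,0,0,0,0,0,0,0,0]'

```text
clock: 11.7
eef_pos: [0.3971, 0.2068, 0.1131]
tool_rot: [0.391, 0.495, -0.483, 0.607]
force: [0.2, -0.4, 0.1]
width: 0.0001
```

```bash
cat > st.py <<'E'
from fit import *
from plan import *
p=np.array([.4019,.1918,1.7982])
o=get_obs(); d=R.from_euler('z',-p[2]).apply(np.array(o['eef_pos'])-[p[0],p[1],0]); d[2]-=.09
print('s %.1f y %.1f h %.1f mm'%(1000*(d[0]*np.cos(A)-d[2]*np.sin(A)),1000*d[1],1000*(d[2]*np.cos(A)+d[0]*np.sin(A))),'Ftool',R.from_quat(o['tool_rot']).inv().apply(o['force']).round(1),'w',np.round(o['width'],4),'rot err',(R.from_quat(o['tool_rot']).inv()*Rt(13.03,-12)).as_rotvec().round(3))
E
python3 st.py
```

```text
s 10.5 y 1.3 h 25.8 mm Ftool [-0.   0.1  0.4] w 0.0001 rot err [ 0.002 -0.003  0.003]
```

>>> servo_tool --delta_pos '[[0.9,0.12,0],[0.9,0.12,0],[0.9,0.12,-0.8],[0.9,0.12,-1.5],[0.9,0.12,-2.5],[0.9,0.12,-4],[0.9,0.12,-5.5],[0.9,0.12,-7],[0.9,0.12,-8],[0.9,0.12,-8.5]]' --angular '[[0,0,0],[0,0,0],[0,0,0],[0,0,0],[0,0,0],[0,0,0],[0,0,0],[0,0,0],[0,0,0],[0,0,0]]' --jaw '[0,0,0,0,0,0,0,0,0,0]'

```text
clock: 12.95
eef_pos: [0.3801, 0.2877, 0.0884]
tool_rot: [0.391, 0.494, -0.483, 0.608]
force: [-0.3, -1.2, 0.8]
width: -0.0004
```

```bash
python3 st.py; python3 - <<'E'
from h import *
save(cam('wrist'),'w6')
E
```

```text
s 96.5 y -0.4 h 18.9 mm Ftool [-0.6 -0.6  1.2] w -0.0004 rot err [ 0.003 -0.003  0.001]
```

View pics/w6.png

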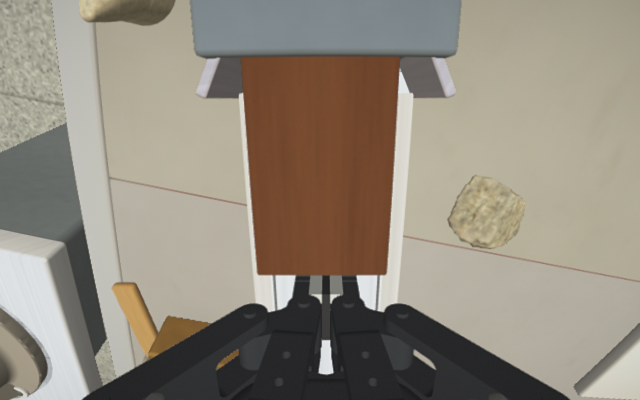

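The block is square and pushed in past the mouth, its rear edge at v≈274. I'll feed it on in small steps.

>>> servo_tool --delta_pos '[[0,0,-0.2],[0,0,-0.4],[0,0,-0.6],[0,0,-0.7],[0,0,-0.8],[0,0,-0.9],[0,0,-1.0],[0,0,-1.0],[0,0,-1.0],[0,0,-1.0]]' --angular '[[0,0,0],[0,0,0],[0,0,0],[0,0,0],[0,0,0],[0,0,0],[0,0,0],[0,0,0],[0,0,0],[0,0,0]]' --jaw '[0,0,0,0,0,0,0,0,0,0]'

```text
clock: 14.25
eef_pos: [0.3783, 0.2967, 0.0867]
tool_rot: [0.392, 0.494, -0.483, 0.608]
force: [0.3, 0.3, 0.6]
width: -0.0
```

```bash
python3 st.py
```

```text
s 105.9 y -0.7 h 19.1 mm Ftool [-0.6  0.3 -0.1] w -0.0 rot err [ 0.002 -0.004  0.   ]
```

>>> servo_tool --delta_pos '[[0,0,-0.1],[0,0,-0.2],[0,0,-0.3],[0,0,-0.4],[0,0,-0.5],[0,0,-0.6],[0,0,-0.6],[0,0,-0.6],[0,0,-0.6],[0,0,-0.6]]' --angular '[[0,0,0],[0,0,0],[0,0,0],[0,0,0],[0,0,0],[0,0,0],[0,0,0],[0,0,0],[0,0,0],[0,0,0]]' --jaw '[0,0,0,0,0,0,0,0,0,0]'

```text
clock: 15.5
eef_pos: [0.3768, 0.3024, 0.0853]
tool_rot: [0.392, 0.494, -0.483, 0.608]
force: [-0.4, -0.9, 0.8]
width: 0.0001
```

```bash
python3 st.py
```

```text
s 111.9 y -0.5 h 19.0 mm Ftool [-0.6 -0.6  0.9] w 0.0001 rot err [ 0.002 -0.004  0.001]
```

>>> servo_tool --delta_pos '[[0,0,-0.1],[0,0,-0.2],[0,0,-0.3],[0,0,-0.4],[0,0,-0.5],[0,0,-0.6],[0,0,-0.6],[0,0,-0.6],[0,0,-0.6],[0,0,-0.6]]' --angular '[[0,0,0],[0,0,0],[0,0,0],[0,0,0],[0,0,0],[0,0,0],[0,0,0],[0,0,0],[0,0,0],[0,0,0]]' --jaw '[0,0,0,0,0,0,0,0,0,0]'

```text
clock: 16.75
eef_pos: [0.3759, 0.3071, 0.0842]
tool_rot: [0.391, 0.494, -0.483, 0.608]
force: [1.7, -5.3, 4.9]
width: -0.0005
```

```bash
python3 st.py
```

```text
s 116.8 y -0.7 h 19.0 mm Ftool [-3.7  0.5  6.5] w -0.0005 rot err [ 0.001 -0.002  0.001]
```

>>> servo_tool --delta_pos '[[0,0,-0.1],[0,0,-0.2],[0,0,-0.25],[0,0,-0.25],[0,0,-0.25],[0,0,-0.25],[0,0,-0.25],[0,0,-0.25],[0,0,-0.25],[0,0,-0.25]]' --angular '[[0,0,0],[0,0,0],[0,0,0],[0,0,0],[0,0,0],[0,0,0],[0,0,0],[0,0,0],[0,0,0],[0,0,0]]' --jaw '[0,0,0,0,0,0,0,0,0,0]'

```text
clock: 18.0
eef_pos: [0.3756, 0.3086, 0.0839]
tool_rot: [0.391, 0.493, -0.484, 0.608]
force: [1.3, -5.8, 7.1]
width: -0.0002
```

```bash
python3 st.py
```

```text
s 118.3 y -0.7 h 19.0 mm Ftool [-5.7 -0.1  7.3] w -0.0002 rot err [0.001 0.    0.001]
```

>>> servo_tool --delta_pos '[[0,0,-0.1],[0,0,-0.2],[0,0,-0.25],[0,0,-0.25],[0,0,-0.25],[0,0,-0.25],[0,0,-0.25],[0,0,-0.25],[0,0,-0.25],[0,0,-0.25]]' --angular '[[0,0,0],[0,0,0],[0,0,0],[0,0,0],[0,0,0],[0,0,0],[0,0,0],[0,0,0],[0,0,0],[0,0,0]]' --jaw '[0,0,0,0,0,0,0,0,0,0]'

```text
clock: 19.25
eef_pos: [0.3755, 0.3099, 0.0837]
tool_rot: [0.391, 0.492, -0.484, 0.609]
force: [1.4, -9.6, 9.8]
width: 0.0001
```

```bash
python3 st.py; python3 - <<'E'
from h import *
c=cam('wrist');save(c,'w7'); a,b=load('w6')['image'],c['image']
def rear(im): g=cv2.cvtColor(im,cv2.COLOR_BGR2HSV)[200:300,265:285,1].mean(1); return 200+np.argmin(np.diff(g)), np.diff(g).min()
print(rear(a),rear(b))
E
```

```text
s 119.6 y -0.9 h 19.0 mm Ftool [-7.5 -0.8 11.5] w 0.0001 rot err [0.    0.003 0.001]
(np.int64(274), np.float64(-77.4)) (np.int64(274), np.float64(-88.00000000000001))
```

>>> servo_tool --delta_pos '[[0,0,0],[0,0,0.1],[0,0,0.2],[0,0,0.3],[0,0,0.4],[0,0,0.5],[0,0,0.6],[0,0,0.7],[0,0,0.8],[0,0,0.9]]' --angular '[[0,0,0],[0,0,0],[0,0,0],[0,0,0],[0,0,0],[0,0,0],[0,0,0],[0,0,0],[0,0,0],[0,0,0]]' --jaw '[0,0,0,0,0,0,0,0,0,0]'

```text
clock: 20.55
eef_pos: [0.3762, 0.305, 0.0851]
tool_rot: [0.392, 0.495, -0.482, 0.607]
force: [-0.8, 0.1, -0.2]
width: 0.0002
```

```bash
python3 st.py
```

```text
s 114.6 y -0.5 h 19.3 mm Ftool [ 0.2 -0.8 -0.3] w 0.0002 rot err [ 0.002 -0.005  0.   ]
```

Contact is gone, so I'll back well away: up the chute first, then lift.

>>> servo_tool --delta_pos '[[0,0,0.4],[0,0,1],[0,0,2.5],[0,0,4],[-2,0,5],[-5,0,6],[-8,0,7],[-11,0,7],[-12,0,7],[-12,0,7]]' --angular '[[0,0,0],[0,0,0],[0,0,0],[0,0,0],[0,0,0],[0,0,0],[0,0,0],[0,0,0],[0,0,0],[0,0,0]]' --jaw '[0,0,0,0,0,0,0,0,0,0]'

```text
clock: 21.8
eef_pos: [0.3868, 0.2609, 0.2168]
tool_rot: [0.392, 0.494, -0.483, 0.608]
force: [0.3, -0.1, -0.2]
width: 0.0001
```

```bash
python3 st.py; python3 - <<'E'
from fit import *
c=cam('wrist');save(c,'w8')
p=np.array([.4019,.1918,1.7982])
print('rear edge v for s=110..130,h45',[(s,*proj(c,chute(p,[s],[0],[45]))[0].round(1)) for s in(110,120,130)])
E
```

```text
s 42.8 y -0.8 h 138.7 mm Ftool [0.3 0.2 0.1] w 0.0001 rot err [ 0.001 -0.003  0.   ]
rear edge v for s=110..130,h45 [(110, np.float64(325.1), np.float64(120.6)), (120, np.float64(325.1), np.float64(106.2)), (130, np.float64(325.1), np.float64(91.4))]
```

View pics/w8.png

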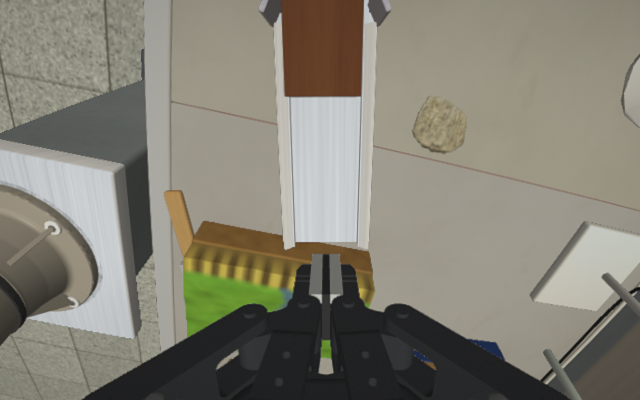

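```bash
python3 - <<'E'
from fit import *
p=np.array([.4019,.1918,1.7982]); S=np.arange(60,160,.1)
for n,r in(('w6',(200,300)),('w7',(200,300)),('w8',(70,130))):
    c=load(n); g=cv2.cvtColor(c['image'],cv2.COLOR_BGR2HSV)[r[0]:r[1],310:340 if n=='w8' else 330,1].astype(float)
    g=cv2.cvtColor(c['image'],cv2.COLOR_BGR2HSV)[r[0]:r[1],(300 if n=='w8' else 265):(350 if n=='w8' else 285),1].mean(1)
    d=-np.diff(g); i=d.argmax(); w=d[i-2:i+3].clip(0); v=r[0]+i+.5+(w*np.arange(-2,3)).sum()/w.sum()
    print(n,v.round(2),S[np.argmin(abs(proj(c,chute(p,S,S*0,S*0+45))[:,1]-v))].round(1))
E
```

```text
w6 274.28 109.6
w7 274.61 132.7
w8 95.56 127.2
```

```bash
python3 -c "
from station import workorder; print(workorder.finish_job())"
```

```text
the job is handed in; nothing more can be done
None
```

I picked up the block, laid it in the open trough about 87 mm down the slope and let go of it. With the fingers shut, I then pushed it into the covered end against the sprung stop and pressed. After that I backed off at about 1 mm per row and lifted clear. I handed the job in at about 22 s; the hand-in gave no verdict.

- **Pressing:** the push along the slope read about 6.5, 7.3 and then 11.5 N over the last three calls, with noise of about 1 N. At full press the tool was also bearing down on the block with about 7.5 N, so floor friction took part of the push. I put the force on the stop at 8–9 N, from about 7 mm of spring travel. It was not measured directly.
- **After release:** the wrist view shows the block straight and on the middle line, with nothing touching it and the tool force near zero. It moved back about 5.5 mm (give or take 1.5 mm), which leaves an estimated 1–2 mm of spring compression. That it still bears on the stop is inferred from this and the slow retreat, since the stop cannot be seen.
- **Disagreement:** the top camera and the wrist camera put the chute's position along its slope about 9 mm apart. I used the wrist value, which matched the tunnel mouth to under 1 mm and the trough's upper end to about 3 mm.
- **Surroundings:** I kept clear of the specimens and the lens throughout, but I did not measure their positions again at the end.

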